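# Clear the sketch box and hold its lid for the new stay

## Task

I want to screw a new stay to the lid of the closed wooden sketch box, but two pigment jars are standing on it. Move both jars to the low wooden shelf and stand them upright between its lips in one neat row with the jar already there, side by side with less than a finger's width between neighbours. Then raise the lid by the brass tab on its front edge until it is 60 degrees open and finish while still holding it there by the tab, quite still, because it falls shut if let go; leave the clear glass jar and the metal oil cup where they stand.

Things in the scene. Friction and masses are not known exactly. Their poses are not given: they have to be found in the camera images.
- sketch_box: Closed varnished wooden sketch box left of the middle of the table, 321 mm wide (own y), 220 deep (x), 128 tall with the lid shut. Origin: centre of its underside; x from its front (drawer and lid tab, toward the robot) to its back, z up. Front face at x = -103 mm, back at +117; a drawer knob at z = 29 mm sticks out to x = -122. Fixed.
- sketch_box_lid (a joint): Opening angle of its lid, rad: 0 shut, grows as the front edge rises, 60 degrees = 1.047, stop at 1.815. The lid is 220 mm deep, 320 wide, 22 high (underside at box z = 106 mm), weighs about 0.4 kg, swings freely and falls shut from below about 85 degrees unless held; about 2 N upward at the tab lifts it.
- lid_hinge (a point): Middle of the lid's hinge axis at the back of the sketch box: box x = +119 mm, y = 0, z = 106 mm. The axis runs along the box's y; its axes are those of the box.
- pull_grip (a point): Grip point on the brass tab; moves with the lid (lid shut: box x = -125 mm, y = 0, z = 115 mm, that is 22 mm out from the lid's front face). Its axes are those of the box with the lid shut and turn with the lid, x pointing from the tab to the hinge.
- lid_pull: Brass tab fixed to the middle of the lid's front rim: flat tongue 18 mm wide (y), 6 thick, standing straight out of the lid's front face, 43 mm long (box x -103 to -146, z 112 to 118), its end rolled 10 mm thick; at its root a plate 46 mm wide, 3 thick. Pinch it across its 18 mm width. Origin: not on the tab but at the sketch box's origin while the lid is shut; turns with the lid.
- jar_shelf: Low wooden shelf: a board 300 mm long (own y) and 100 mm deep (own x) on two end panels, upper face 75 mm above its underside; a tube and a block lie under it. A lip 7 mm thick along the front and back edges stands 8 mm above the board, leaving 86 mm between the lips; the ends are open. Origin: centre of its underside, z up. Fixed to the table.
- shelf_top (a point): Centre of the shelf board's upper face, 75 mm above the table; axes as the shelf's.
- jar_a: Pigment jar, round, 57 mm in diameter and 69 mm tall with its screw cap on, 0.11 to 0.22 kg; stands on the sketch box's lid at the start. Origin: centre of its underside, z along its axis. Jars are alike in size and may go in any order.
- jar_b: The other pigment jar on the lid, same size and origin.
- jar_c: The pigment jar that already stands on the shelf between the lips, anywhere along it up to 90 mm from the middle; same size and origin.
- clear_jar: Empty clear glass jar, 54 mm in diameter, 89 mm tall, loose on the table between box and shelf; to be left alone. Origin: centre of its underside.
- oil_cup: Round metal oil cup, 48 mm in diameter, 25 mm tall, loose on the table in front of the shelf; to be left alone. Origin: centre of its underside.
Not all that is in view belongs to the job. What is shaped like the jar_a but blue is not meant.

How it is judged (in metres and radians):
On the way:
1. the three jars stand in one row on the shelf and are let go, with the lid still shut (x of jar_a in the frame of jar_shelf between -0.016 and 0.016 m and z of jar_a in the frame of jar_shelf between 0.069 and 0.081 m and angle between each of jar_a, jar_b, jar_c's own z axis and vertical below 0.12 rad and linear speed of each of jar_a, jar_b, jar_c below 0.03 m/s and contact force between the fingers and jar_a below 0.2 N and x of jar_b in the frame of jar_shelf between -0.016 and 0.016 m and z of jar_b in the frame of jar_shelf between 0.069 and 0.081 m and contact force between the fingers and jar_b below 0.2 N and x of jar_c in the frame of jar_shelf between -0.016 and 0.016 m and z of jar_c in the frame of jar_shelf between 0.069 and 0.081 m and contact force between the fingers and jar_c below 0.2 N and ((horizontal distance between jar_a and jar_c below 0.085 m and horizontal distance between jar_a and jar_b below 0.085 m) or (horizontal distance between jar_b and jar_c below 0.085 m and horizontal distance between jar_a and jar_b below 0.085 m) or horizontal distance between each of jar_a, jar_b and jar_c below 0.085 m) and value of joint sketch_box_lid below 0.1 rad), for 0.2 s.
At the end, for the whole second after the job is handed in: All three jars stand upright (within 7 degrees) and still on the shelf board between its lips, in one row with neighbours' axes no more than 85 mm apart (gaps under 28 mm), untouched; the lid is held still at 54 to 66 degrees by the fingers on the brass tab (over 0.5 N), no jar or cup propping it (x of jar_a in the frame of jar_shelf between -0.016 and 0.016 m and z of jar_a in the frame of jar_shelf between 0.069 and 0.081 m and angle between each of jar_a, jar_b, jar_c's own z axis and vertical below 0.12 rad and linear speed of each of jar_a, jar_b, jar_c below 0.03 m/s and contact force between the fingers and jar_a below 0.2 N and x of jar_b in the frame of jar_shelf between -0.016 and 0.016 m and z of jar_b in the frame of jar_shelf between 0.069 and 0.081 m and contact force between the fingers and jar_b below 0.2 N and x of jar_c in the frame of jar_shelf between -0.016 and 0.016 m and z of jar_c in the frame of jar_shelf between 0.069 and 0.081 m and contact force between the fingers and jar_c below 0.2 N and ((horizontal distance between jar_a and jar_c below 0.085 m and horizontal distance between jar_a and jar_b below 0.085 m) or (horizontal distance between jar_b and jar_c below 0.085 m and horizontal distance between jar_a and jar_b below 0.085 m) or horizontal distance between each of jar_a, jar_b and jar_c below 0.085 m) and value of joint sketch_box_lid between 0.942 and 1.152 rad and velocity of joint sketch_box_lid between -0.05 and 0.05 rad/s and contact force between the fingers and lid_pull above 0.5 N and contact force between each of jar_a, jar_b, jar_c, clear_jar, oil_cup and sketch_box below 0.1 N); the arm keeps its last pose, push and grip.
It fails at once if a pigment jar is tipped over (angle between any of jar_a, jar_b, jar_c's own z axis and vertical above 0.8 rad).
It fails at once if the clear glass jar or the oil cup is shifted by more than 30 mm (distance of any of clear_jar, oil_cup from where it was at the start of the episode above 0.03 m).
It also fails if it takes over 72 s, if anything falls off the work surface, if the arm or the gripper's body presses on something with over 40 N, if the wrist force passes 120 N, or if a joint passes its speed limit or range.

## Robot

A 6-joint arm with a two-finger parallel gripper is mounted at the origin on a cart in front of the work surface, level with it; the furniture and walls round the work are solid. World frame = base frame: x ahead of the robot, y to its left, z up, the work surface at z = 0. Lengths are in m, angles in degrees, forces in N, time in s.
With the tool pointing down it reaches from about 0.375 to 0.9 m from the base axis. Payload 3.1 kg.
Tool frame: the origin (TCP) lies on the centre line of the jaws, within the pads' length; the fingertips stand 17 mm ahead of it and the grasp point (between the pads) lies 2 mm behind it; z points along the fingers, y is the line along which they close (so a half turn about z gives the same grasp; the last joint's range is limited). The gripper opens to 87 mm and grips with 3 to 60 N. Pads are 19 mm wide; open, the fingers measure 117 mm over their backs; the gripper's body (75 mm by 190 mm) begins 51 mm behind the grasp point.
Start: joints at [-73.768, 30.224, 82.088, -0, 67.689, -10.227], TCP at [0.278, -0.559, 0.24] pointing down, gripper open.
Joint ranges: [-176.69, 176.69], [-43.24, 126.21], [12.49, 139.97], [-82, 262], [0, 151.66], [-163.58, 163.58]. Speed limits (degrees/s): [159.86, 159.86, 180, 180, 180, 180].

## Interface

Orientations are given as a 3x3 rotation matrix whose columns are the frame's x, y, z axes.
In Python, from rig import bot, imaging, finder gives the robot as it stands. The module is installed in compiled form; this text tells all that it offers.
- The arm moves only by the tool play_rows, never from a script. Its argument "motion" is a list that holds one entry, the list of rows, each a list of 6 numbers: the shift along the tool's x, y, z in m, then the turn, a rotation vector about the tool's x, y, z in degrees. In form: [[[dx, dy, dz, wx, wy, wz], ...]]. A call has 1 to 8 rows; each row is the pose to reach, as a shift and turn from the pose commanded when the call began, along the tool's axes at that moment; what a row does not reach only later rows make up. A row lasts 1/12 s, in which the tool goes at most 41.7 mm and 7.16 degrees, less where a joint would pass 70% of its speed; a pose out of reach is approached as far as the arm can. A call with a gripper value outside its range is refused whole. "fingers" is the finger opening in m, from 0 to 0.087, set as the call begins (left out, the last holds). The fingers move at their own pace and stop on an object; the grip force is fixed at half the most. Time passes only in rows, so rows that repeat a pose let the fingers close. It gives the time, the measured TCP pose, the force, the opening and the grip force at its end, in the units of the state.
- bot.read_state(): the state, without advancing time (a new reading comes with each control period).
- imaging.capture(name): name is "scene" or "side" or "wrist"; returns a dict with "frame" (480x640x3 uint8, red, green, blue), "camera_matrix" (3x3 intrinsics, pixels), "k1" (the pictures are not rectified: a ray, as slopes to the right and down, at radius r is drawn at 1 + k1 r^2 times it, then the intrinsics apply), "R" (3x3) and "t" (3): a world point X has camera coordinates R X + t. Camera axes: x right, y down, z forward; pixel columns grow to the right and rows downward; lengths in m; the calibration is good to about 2 mm. A picture is of the moment at which its call begins. There is no depth.
- bot.hand_in(): hands the job in; it is judged then, once.
Trained networks look in the newest picture that a camera, given by its name, has taken for a name from the list of things; names that differ only in an ending like _2 or _b are one class to them, and where a whole thing is asked for, a point or a joint stands for the part that bears it (a point fixed in the world has none). Each returns a list of dicts, best first, with "confidence" (0 to 1); they miss things now and then, are a little off and sometimes report something else, mostly with a low value. They report only what shows in the picture. A call takes as long as a camera call. They do not tell look-alikes from the thing itself.
- finder.recognise(camera, name): "at" ([x, y, z] in m, in world coordinates, good to about 4 mm: the middle of the surface that is visible of it).
- finder.outline_of(camera, name): "pixels" (480x640 bool, what is visible of it).
The state is a dict: "time_s": time; "joint_positions": joint angles; "qvel": joint speeds; "tau": joint torques, N m; "position": TCP position; "tcp_rot": TCP orientation; "force": force on the tool from outside, world axes, zero at the start; "moment": the same for the moment, N m; "opening": opening from 0.0 (shut) to 1.0 (fully open); "grasp_force": force on a finger pad.
Only numpy, scipy, OpenCV 4.12 (cv2) and the standard library are available. Lean on these libraries where they do the work, as an engineer would, in place of code of your own. Each camera call takes 0.05 s, during which the arm holds its last target. There are 200 camera calls.

## Working session

There is one attempt and no reset: what is moved stays moved. The work goes in short steps, Python scripts to look and compute and a tool call to move; the robot and the scene stay as the last step left them, time stands still between calls to the robot, and variables do not carry over. Pictures are saved under pics/ and viewed, at most 11 in all, crops included, and the job is handed in when it is done.

Besides the shell and the picture viewer there is one more tool, called as name(argument=value, ...), one argument or row to a line, values as JSON. play_rows: Moves the arm, as the interface text tells. Its arguments: {"type":"object","properties":{"motion":{"type":"array"},"fingers":{"type":"number"}},"required":["motion"]}

```bash
mkdir -p pics; python3 - <<'E'
from rig import bot, imaging, finder
import cv2, numpy as np
for c in ["scene","side"]:
    d=imaging.capture(c); cv2.imwrite(f"pics/{c}0.png",d["frame"][:,:,::-1])
    print(c,np.round(-d["R"].T@d["t"],3),d["k1"])
    for n in ["sketch_box","lid_pull","jar_shelf","jar_a","clear_jar","oil_cup"]:
        print(n,[(round(r["confidence"],2),np.round(r["at"],3).tolist()) for r in finder.recognise(c,n)])
s=bot.read_state(); print(s["time_s"],s["position"],np.round(s["tcp_rot"],3).tolist(),s["opening"])
E
```

```text
scene [ 0.059 -0.851  1.076] -0.09669897754705907
sketch_box [(0.55, [0.636, 0.137, 0.127])]
lid_pull []
jar_shelf [(0.8, [0.584, -0.398, 0.075])]
jar_a [(0.95, [0.545, 0.151, 0.186]), (0.8, [0.583, -0.271, 0.144]), (0.49, [0.56, 0.323, 0.199]), (0.41, [0.481, -0.02, 0.014])]
clear_jar [(0.65, [0.459, -0.124, 0.057])]
oil_cup [(0.47, [0.586, -0.397, 0.074]), (0.34, [0.635, 0.142, 0.124])]
side [ 0.501 -0.958  0.538] 0.046387016266319074
sketch_box [(0.82, [0.601, 0.125, 0.099])]
lid_pull [(0.62, [0.476, 0.203, 0.122])]
jar_shelf [(0.59, [0.571, -0.407, 0.072])]
jar_a [(0.87, [0.58, -0.285, 0.124]), (0.83, [0.51, -0.014, 0.056]), (0.79, [0.534, 0.302, 0.177]), (0.65, [0.556, 0.147, 0.168])]
clear_jar [(0.65, [0.468, -0.129, 0.056])]
oil_cup [(0.84, [0.455, -0.249, 0.016]), (0.51, [0.466, -0.128, 0.06])]
0.7 [ 0.27847821 -0.55952371  0.23958864] [[0.895, 0.446, 0.0], [0.446, -0.895, -0.0], [-0.0, 0.0, -1.0]] 1.0007924839202444
```

View pics/scene0.png

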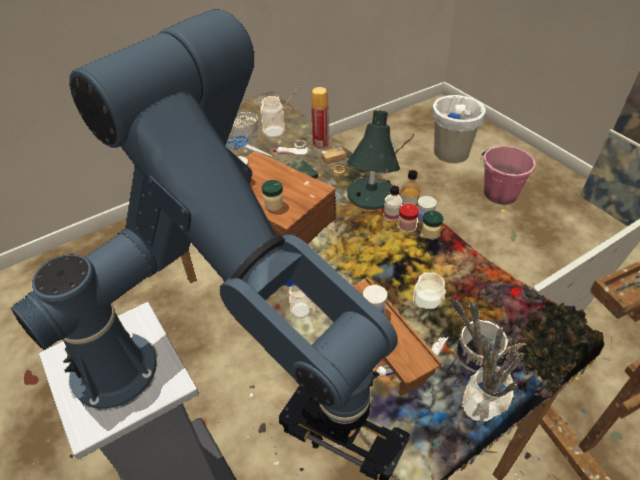

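View pics/side0.png

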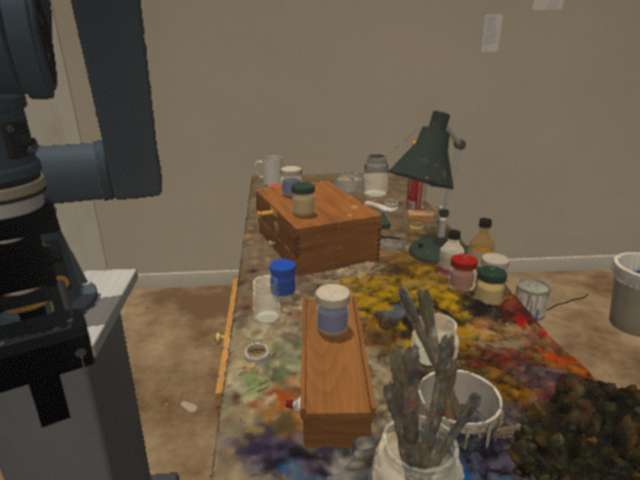

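Side view: the shelf runs along y with jar_c near its far end (333,310). The box carries the green-capped jar (303,200) and the white-capped jar (291,180). The blue decoy is at (283,277), the clear jar at (266,300) and the oil cup at (257,352). In the scene view the arm hides much of this. Next I'll go up over the shelf for a wrist view.

play_rows(
  motion=[
    [[0.03, -0.013, -0.04, 0, 0, 6], [0.12, -0.05, -0.12, 0, 0, 13], [0.24, -0.1, -0.2, 0, 0, 26.5], [0.24, -0.1, -0.2, 0, 0, 26.5], [0.24, -0.1, -0.2, 0, 0, 26.5], [0.24, -0.1, -0.2, 0, 0, 26.5], [0.24, -0.1, -0.2, 0, 0, 26.5], [0.24, -0.1, -0.2, 0, 0, 26.5]],
  ],
)

```text
time_s: 1.37
position: [0.4499, -0.3612, 0.4414]
tcp_rot: [[1.0, -0.0, 0.001], [-0.0, -1.0, -0.001], [0.001, 0.001, -1.0]]
force: [0.5, -0.4, 0.2]
opening: 1.001
grasp_force: 0.0
```

```bash
cat > h.py <<'E'
from rig import bot, imaging, finder
import cv2, numpy as np
from scipy.spatial.transform import Rotation as Ro
def snap(c,name=None):
    d=imaging.capture(c)
    if name: cv2.imwrite(f"pics/{name}.png",d["frame"][:,:,::-1])
    return d
def back(d,uv,z):
    K=d["camera_matrix"]; k=d["k1"]
    p=cv2.undistortPoints(np.float64(uv).reshape(-1,1,2),K,np.array([k,0,0,0,0.]))[:,0]
    r=np.c_[p,np.ones(len(p))]@d["R"]; c=-d["R"].T@d["t"]
    return c+r*((z-c[2])/r[:,2])[:,None]
def proj(d,X):
    v,_=cv2.projectPoints(np.float64(X).reshape(-1,1,3),cv2.Rodrigues(d["R"])[0],d["t"],d["camera_matrix"],np.array([d["k1"],0,0,0,0.]))
    return v[:,0]
def yawR(deg):  # tool down, tool x at yaw deg
    a=np.radians(deg); c,s=np.cos(a),np.sin(a)
    return np.array([[c,s,0],[s,-c,0],[0,0,-1.]])
def row(pos,R=None):
    s=bot.read_state(); R0=np.array(s["tcp_rot"]); 
    d=R0.T@(np.array(pos)-s["position"])
    w=np.zeros(3) if R is None else Ro.from_matrix(R0.T@R).as_rotvec(degrees=True)
    return np.r_[np.round(d,4),np.round(w,2)].tolist()
def st():
    s=bot.read_state(); print("t",round(s["time_s"],2),"p",np.round(s["position"],4),"R",np.round(s["tcp_rot"],3).tolist(),"F",np.round(s["force"],1),"op",round(s["opening"]*.087,4),"gf",round(s["grasp_force"],1),"q",np.round(s["joint_positions"],0))
def look(c,names):
    for n in names: print(c,n,[(round(r["confidence"],2),np.round(r["at"],3).tolist()) for r in finder.recognise(c,n)])
E
python3 - <<'E'
from h import *
st()
d=snap("wrist","w1"); print(np.round(-d["R"].T@d["t"],3)); print(np.round(d["R"],2))
look("wrist",["jar_shelf","jar_a","clear_jar","oil_cup","sketch_box"])
d=snap("side")
look("side",["jar_shelf","jar_a","lid_pull"])
E
```

```text
t 1.37 p [ 0.4499 -0.3612  0.4414] R [[1.0, -0.0, 0.001], [-0.0, -1.0, -0.001], [0.001, 0.001, -1.0]] F [ 0.5 -0.4  0.2] op 0.0871 gf 0.0 q [-50.  17.  72.   0.  91.  40.]
[ 0.529 -0.361  0.587]
[[ 0.   -1.    0.  ]
 [-0.96 -0.    0.29]
 [-0.29 -0.   -0.96]]
wrist jar_shelf [(0.81, [0.584, -0.326, 0.075])]
wrist jar_a [(0.86, [0.586, -0.267, 0.139]), (0.64, [0.469, -0.114, 0.065]), (0.57, [0.503, -0.009, 0.071])]
wrist clear_jar [(0.58, [0.47, -0.117, 0.061])]
wrist oil_cup [(0.86, [0.454, -0.239, 0.011]), (0.51, [0.582, -0.266, 0.14])]
wrist sketch_box [(0.55, [0.566, 0.076, 0.033])]
side jar_shelf [(0.98, [0.571, -0.403, 0.073])]
side jar_a [(0.92, [0.533, 0.303, 0.177]), (0.89, [0.512, -0.015, 0.059]), (0.62, [0.558, 0.146, 0.17])]
side lid_pull []
```

View pics/w1.png

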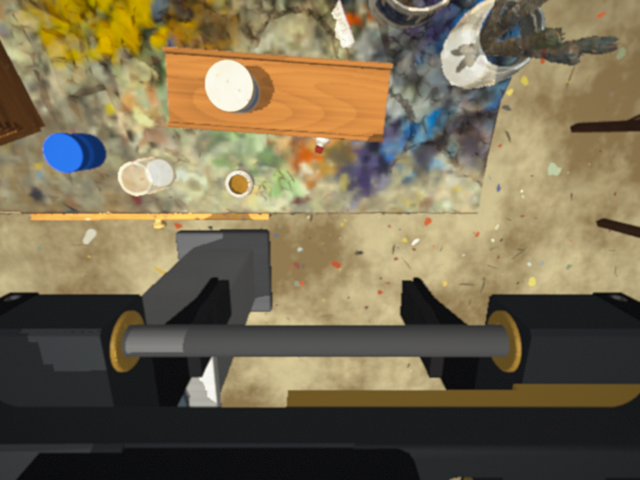

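Wrist view: the shelf corners are at about (167,46), (392,63), (385,140) and (168,126), with the jar_c cap at (231,86). The clear jar is at (148,176) and the oil cup at (239,183). I'll work out the shelf pose from these, then look at the box.

```bash
python3 - <<'E'
from h import *
d=snap("wrist")
B=back(d,[[167,46],[392,63],[385,140],[168,126]],0.083); print(np.round(B,3).tolist(), np.linalg.norm(np.roll(B,-1,0)-B,axis=1).round(3))
r=finder.outline_of("wrist","jar_shelf")
for o in r[:1]:
    m=o["pixels"].astype(np.uint8)
    pts=np.argwhere(m)[:,::-1].astype(float)
    h=cv2.convexHull(pts.astype(np.float32))[:,0]
    P=back(d,h,0.083)[:,:2]
    print(o["confidence"],cv2.minAreaRect((P*1000).astype(np.float32)))
    print(cv2.approxPolyDP(h.reshape(-1,1,2),6,True)[:,0].tolist())
for o in finder.outline_of("wrist","jar_a"):
    m=o["pixels"]; ys,xs=np.where(m); print(o["confidence"],xs.min(),xs.max(),ys.min(),ys.max(),xs.mean(),ys.mean())
print(back(d,[[231,86]],0.144).round(3))
print(row([0.45,0.14,0.45]))
E
```

```text
[[0.634, -0.174, 0.083], [0.614, -0.463, 0.083], [0.518, -0.46, 0.083], [0.537, -0.163, 0.083]] [0.29  0.096 0.298 0.098]
0.8 ((568.2359619140625, -310.3665771484375), (299.1972351074219, 119.87879943847656), 86.41902923583984)
[[392.0, 62.0], [381.0, 138.0], [317.0, 150.0], [166.0, 123.0], [162.0, 44.0]]
0.81 203 258 58 111 230.13000852514918 84.72975277067349
0.61 41 104 131 170 71.24917413874469 150.26427560169893
0.32 116 174 155 193 144.95872838817624 173.882877858338
[[ 0.58  -0.266  0.144]]
[0.0007, -0.5036, -0.0106, 0.0, 0.0, 0.0]
```

play_rows(
  motion=[
    [[-0.02, -0.333, -0.01, 0, 0, 0], [-0.02, -0.333, -0.01, 0, 0, 0], [-0.02, -0.333, -0.01, 0, 0, 0], [-0.02, -0.333, -0.01, 0, 0, 0], [-0.02, -0.333, -0.01, 0, 0, 0], [-0.02, -0.333, -0.01, 0, 0, 0], [-0.02, -0.333, -0.01, 0, 0, 0], [-0.02, -0.333, -0.01, 0, 0, 0]],
  ],
)

```text
time_s: 2.68
position: [0.4284, -0.0288, 0.4497]
tcp_rot: [[1.0, -0.002, 0.001], [-0.002, -1.0, -0.0], [0.001, 0.0, -1.0]]
force: [0.8, 0.0, -0.3]
opening: 0.996
grasp_force: 0.0
```

play_rows(
  motion=[
    [[0, -0.16, 0, 0, 0, 0], [0, -0.16, 0, 0, 0, 0], [0, -0.16, 0, 0, 0, 0], [0, -0.16, 0, 0, 0, 0], [0, -0.16, 0, 0, 0, 0], [0, -0.16, 0, 0, 0, 0]],
  ],
)

```text
time_s: 3.18
position: [0.4288, 0.1309, 0.4495]
tcp_rot: [[1.0, 0.004, 0.0], [0.004, -1.0, -0.001], [0.0, 0.001, -1.0]]
force: [0.0, 0.0, 1.3]
opening: 0.999
grasp_force: 0.0
```

```bash
python3 - <<'E'
from h import *
st()
d=snap("wrist","w2"); print(np.round(-d["R"].T@d["t"],3))
look("wrist",["sketch_box","jar_a","lid_pull","clear_jar"])
for n in ["sketch_box","sketch_box_lid","jar_a","lid_pull"]:
  for o in finder.outline_of("wrist",n):
    m=o["pixels"]; ys,xs=np.where(m); print(n,round(o["confidence"],2),xs.min(),xs.max(),ys.min(),ys.max(),xs.mean(),ys.mean())
E
```

```text
t 3.18 p [0.4288 0.1309 0.4495] R [[1.0, 0.004, 0.0], [0.004, -1.0, -0.001], [0.0, 0.001, -1.0]] F [0.  0.  1.3] op 0.0869 gf 0.0 q [ 3.  4. 87. -0. 89. 92.]
[0.508 0.131 0.595]
wrist sketch_box [(0.79, [0.588, 0.256, 0.127])]
wrist jar_a [(0.9, [0.536, 0.312, 0.195]), (0.83, [0.561, 0.167, 0.2]), (0.81, [0.5, 0.005, 0.072]), (0.73, [0.578, -0.238, 0.116])]
wrist lid_pull [(0.62, [0.472, 0.205, 0.119])]
wrist clear_jar [(0.75, [0.469, -0.101, 0.06])]
sketch_box 0.84 57 368 0 186 215.18500850838285 73.29171199821464
sketch_box_lid 0.61 56 369 0 186 214.7032867568026 72.30466142444985
jar_a 0.9 110 186 76 133 147.21887015675836 105.95178941141674
jar_a 0.71 378 423 118 157 401.0760795065113 136.96161754626456
jar_a 0.69 237 270 145 182 257.8390151515151 163.78030303030303
jar_a 0.58 256 309 53 113 283.1572085889571 82.7917944785276
jar_a 0.56 585 639 46 98 614.5295896328294 74.71360691144709
lid_pull 0.69 238 269 145 181 257.7864476386037 163.1806981519507
lid_pull 0.35 57 369 0 187 215.32109431245502 73.50886082959516
```

View pics/w2.png

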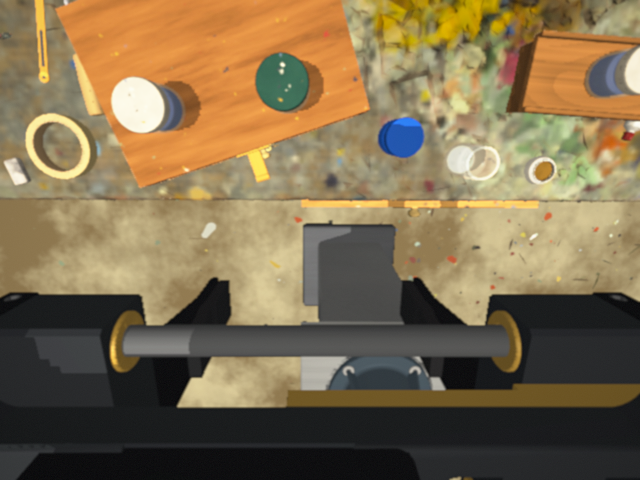

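Wrist view of the box: lid corners at (140,187), (368,108), (57,8). White cap at (139,105), green cap at (282,82), tab from (258,152) to (262,181).

```bash
python3 - <<'E'
from h import *
d=snap("wrist")
B=back(d,[[140,187],[368,108],[57,8],[340,0]],0.128)[:,:2]; print(B.round(3).tolist())
v=B[0]-B[1]; print("w",np.linalg.norm(v),"yaw",np.degrees(np.arctan2(-v[0],v[1]))); v2=B[2]-B[0]; print("yaw2",np.degrees(np.arctan2(v2[1],v2[0])))
print("jars",back(d,[[139,105],[282,82]],0.197).round(3).tolist())
hsv=cv2.cvtColor(d["frame"],cv2.COLOR_RGB2HSV)
print("tab",back(d,[[258,152],[259.5,164],[262,181]],0.117).round(3).tolist())
yaw=np.arctan2(-v[0],v[1]); mid=(B[0]+B[1])/2; print("front mid",mid,"grip",mid-0.022*np.array([np.cos(yaw),np.sin(yaw)]))
print("shelf left end",back(d,[[540,30],[522,110]],0.083).round(3).tolist())
st()
E
```

```text
[[0.441, 0.363], [0.539, 0.062], [0.649, 0.428], [0.656, 0.099]]
w 0.3161830218310577 yaw 18.13072107511033
yaw2 17.48670553913603
jars [[0.538, 0.316, 0.197], [0.56, 0.163, 0.197]]
tab [[0.485, 0.204, 0.117], [0.47, 0.203, 0.117], [0.447, 0.201, 0.117]]
front mid [0.49001723 0.21235152] grip [0.46910955 0.20550543]
shelf left end [[0.636, -0.163, 0.083], [0.539, -0.156, 0.083]]
t 3.68 p [0.4293 0.1289 0.4496] R [[1.0, -0.002, -0.0], [-0.002, -1.0, 0.0], [-0.0, -0.0, -1.0]] F [-0.2  1.1  0.1] op 0.087 gf 0.0 q [ 2.  4. 87.  0. 89. 92.]
```

play_rows(
  motion=[
    [[0.13, -0.033, 0.13, 0, 0, -57], [0.13, -0.033, 0.13, 0, 0, -57], [0.13, -0.033, 0.13, 0, 0, -57], [0.13, -0.033, 0.13, 0, 0, -57], [0.13, -0.033, 0.13, 0, 0, -57], [0.13, -0.033, 0.13, 0, 0, -57], [0.13, -0.033, 0.13, 0, 0, -57], [0.13, -0.033, 0.13, 0, 0, -57]],
  ],
)

```text
time_s: 4.35
position: [0.5595, 0.1622, 0.3184]
tcp_rot: [[0.541, 0.841, -0.002], [0.841, -0.541, -0.0], [-0.001, -0.002, -1.0]]
force: [-0.0, -0.9, 0.2]
opening: 0.998
grasp_force: 0.0
```

```bash
python3 - <<'E'
from h import *
st(); snap("wrist"); look("wrist",["jar_a"])
print(row([0.56,0.162,0.26],yawR(86)))
E
```

```text
t 4.35 p [0.5595 0.1622 0.3184] R [[0.541, 0.841, -0.002], [0.841, -0.541, -0.0], [-0.001, -0.002, -1.0]] F [-0.  -0.9  0.2] op 0.0868 gf 0.0 q [ 5. 22. 83.  0. 75. 38.]
wrist jar_a [(0.92, [0.564, 0.171, 0.201]), (0.71, [0.542, 0.317, 0.2]), (0.59, [0.513, 0.024, 0.058])]
[0.0002, 0.0007, 0.0591, -0.04, 0.02, -29.08]
```

play_rows(
  motion=[
    [[0.003, 0, 0.04, 0, 0, -29], [0.003, 0, 0.04, 0, 0, -29], [0.003, 0, 0.04, 0, 0, -29], [0.003, 0, 0.04, 0, 0, -29], [0.003, 0, 0.04, 0, 0, -29], [0.003, 0, 0.08, 0, 0, -29], [0.003, 0, 0.12, 0, 0, -29], [0.003, 0, 0.152, 0, 0, -29]],
  ],
)

```text
time_s: 5.12
position: [0.5607, 0.1648, 0.1664]
tcp_rot: [[0.077, 0.997, 0.001], [0.997, -0.077, 0.0], [0.0, 0.001, -1.0]]
force: [-0.0, -0.0, -0.8]
opening: 1.0
grasp_force: 0.0
```

play_rows(
  motion=[
    [[0, 0, 0, 0, 0, 0], [0, 0, 0, 0, 0, 0], [0, 0, 0, 0, 0, 0], [0, 0, 0, 0, 0, 0], [0, 0, 0, 0, 0, 0], [0, 0, 0, 0, 0, 0]],
  ],
  fingers=0.04,
)

```text
time_s: 5.62
position: [0.5612, 0.1652, 0.1695]
tcp_rot: [[0.071, 0.997, 0.002], [0.997, -0.071, 0.0], [0.001, 0.002, -1.0]]
force: [-0.7, -0.0, 9.1]
opening: 0.637
grasp_force: 30.4
```

play_rows(
  motion=[
    [[0, 0, -0.01, 0, 0, 0], [0, 0, -0.05, 0, 0, 0], [0, 0, -0.09, 0, 0, 0], [0, 0, -0.13, 0, 0, 0], [-0.03, -0.01, -0.15, 0, 0, 0], [-0.07, -0.02, -0.15, 0, 0, 0], [-0.11, -0.02, -0.15, 0, 0, 0], [-0.15, -0.02, -0.15, 0, 0, 0]],
  ],
)

```text
time_s: 6.28
position: [0.5294, 0.0159, 0.3194]
tcp_rot: [[0.069, 0.998, 0.003], [0.998, -0.069, -0.001], [-0.0, 0.003, -1.0]]
force: [0.2, 0.0, -2.0]
opening: 0.637
grasp_force: 29.9
```

play_rows(
  motion=[
    [[-0.04, 0, 0, 0, 0, 0], [-0.08, 0, 0, 0, 0, 0], [-0.12, 0, 0, 0, 0, 0], [-0.16, 0, 0, 0, 0, 0], [-0.2, 0.02, 0, 0, 0, 0], [-0.24, 0.03, 0, 0, 0, 0], [-0.28, 0.04, 0, 0, 0, 0], [-0.32, 0.05, 0, 0, 0, 0]],
  ],
)

```text
time_s: 6.95
position: [0.5572, -0.3062, 0.3185]
tcp_rot: [[0.071, 0.997, 0.001], [0.997, -0.071, -0.0], [-0.0, 0.001, -1.0]]
force: [0.3, 0.3, -2.2]
opening: 0.638
grasp_force: 29.9
```

```bash
python3 - <<'E'
from h import *
st(); d=snap("wrist","w3"); look("wrist",["jar_a","jar_shelf"])
d=snap("side","s3"); look("side",["jar_a","jar_shelf"])
print(row([0.575,-0.336,0.14],yawR(86)))
E
```

```text
t 6.95 p [ 0.5572 -0.3062  0.3185] R [[0.071, 0.997, 0.001], [0.997, -0.071, -0.0], [-0.0, 0.001, -1.0]] F [ 0.3  0.3 -2.2] op 0.0555 gf 29.9 q [-39.  27.  75.   0.  78. -35.]
wrist jar_a [(0.71, [0.584, -0.26, 0.137]), (0.66, [0.562, -0.287, 0.349])]
wrist jar_shelf [(0.92, [0.59, -0.224, 0.077])]
side jar_a [(0.98, [0.578, -0.285, 0.124]), (0.77, [0.512, -0.015, 0.055]), (0.72, [0.553, -0.33, 0.317]), (0.59, [0.524, 0.306, 0.172])]
side jar_shelf [(0.73, [0.57, -0.404, 0.069])]
[-0.0316, 0.0205, 0.1776, -0.04, -0.06, -0.03]
```

View pics/w3.png

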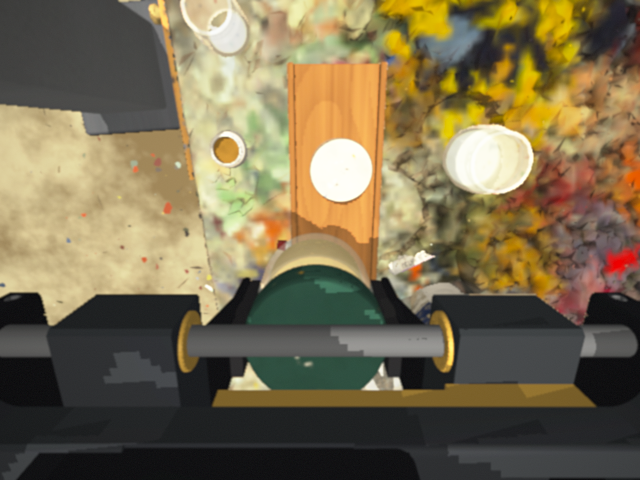

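The green jar is held upright. The jar_c cap is at (341,170) and the shelf's far end at (289,64) to (386,65).

```bash
python3 - <<'E'
from h import *
d=snap("wrist")
print(back(d,[[341,170]],0.144).round(3).tolist(), back(d,[[289,64],[386,65],[291,200],[383,200]],0.083).round(3).tolist())
E
```

```text
[[0.583, -0.256, 0.144]] [[0.54, -0.156, 0.083], [0.636, -0.164, 0.083], [0.53, -0.291, 0.083], [0.631, -0.298, 0.083]]
```

play_rows(
  motion=[
    [[-0.022, 0.022, 0.03, 0, 0, 0], [-0.022, 0.022, 0.07, 0, 0, 0], [-0.022, 0.022, 0.11, 0, 0, 0], [-0.022, 0.022, 0.15, 0, 0, 0], [-0.022, 0.022, 0.175, 0, 0, 0], [-0.022, 0.022, 0.19, 0, 0, 0], [-0.022, 0.022, 0.196, 0, 0, 0], [-0.022, 0.022, 0.196, 0, 0, 0]],
  ],
)

```text
time_s: 7.97
position: [0.5773, -0.3259, 0.1203]
tcp_rot: [[0.069, 0.998, -0.003], [0.998, -0.069, 0.002], [0.002, -0.003, -1.0]]
force: [-0.3, -0.1, -2.4]
opening: 0.636
grasp_force: 29.9
```

play_rows(
  motion=[
    [[0, 0, 0.002, 0, 0, 0], [0, 0, 0.004, 0, 0, 0], [0, 0, 0.004, 0, 0, 0]],
  ],
)

```text
time_s: 8.22
position: [0.5786, -0.3281, 0.1191]
tcp_rot: [[0.07, 0.998, 0.002], [0.998, -0.07, -0.002], [-0.002, 0.002, -1.0]]
force: [-0.5, 0.3, -2.0]
opening: 0.634
grasp_force: 29.9
```

play_rows(
  motion=[
    [[0, 0, 0.002, 0, 0, 0], [0, 0, 0.003, 0, 0, 0], [0, 0, 0.003, 0, 0, 0], [0, 0, 0.003, 0, 0, 0]],
  ],
)

```text
time_s: 8.55
position: [0.5785, -0.3284, 0.1167]
tcp_rot: [[0.071, 0.998, 0.002], [0.998, -0.071, -0.002], [-0.001, 0.002, -1.0]]
force: [-0.6, 1.7, 6.7]
opening: 0.638
grasp_force: 30.0
```

play_rows(
  motion=[
    [[0, 0, 0, 0, 0, 0], [0, 0, 0, 0, 0, 0], [0, 0, 0, 0, 0, 0], [0, 0, 0, 0, 0, 0], [0, 0, -0.02, 0, 0, 0], [0, 0, -0.06, 0, 0, 0], [0, 0, -0.1, 0, 0, 0], [0, 0, -0.14, 0, 0, 0]],
  ],
  fingers=0.087,
)

```text
time_s: 9.22
position: [0.5773, -0.3275, 0.2552]
tcp_rot: [[0.071, 0.998, -0.002], [0.998, -0.071, 0.001], [0.001, -0.002, -1.0]]
force: [0.4, -0.6, 0.1]
opening: 0.996
grasp_force: 0.0
```

```bash
python3 - <<'E'
from h import *
st(); d=snap("side"); look("side",["jar_a","jar_shelf"])
d=snap("wrist"); look("wrist",["jar_a"])
print(row([0.52,-0.02,0.32],yawR(86)),row([0.538,0.314,0.30],yawR(86)))
E
```

```text
t 9.22 p [ 0.5773 -0.3275  0.2552] R [[0.071, 0.998, -0.002], [0.998, -0.071, 0.001], [0.001, -0.002, -1.0]] F [ 0.4 -0.6  0.1] op 0.0867 gf 0.0 q [-39.  32.  75.  -0.  73. -35.]
side jar_a [(0.73, [0.575, -0.345, 0.122]), (0.71, [0.509, -0.015, 0.056]), (0.67, [0.579, -0.27, 0.144]), (0.55, [0.535, 0.303, 0.196])]
side jar_shelf [(0.98, [0.566, -0.419, 0.072])]
wrist jar_a [(0.8, [0.584, -0.262, 0.138]), (0.56, [0.578, -0.32, 0.148])]
[0.3027, -0.0789, -0.0656, -0.04, -0.02, -0.04] [0.6371, -0.0844, -0.0455, -0.04, -0.02, -0.04]
```

play_rows(
  motion=[
    [[0.02, 0, -0.02, 0, 0, 0], [0.06, -0.02, -0.04, 0, 0, 0], [0.1, -0.03, -0.045, 0, 0, 0], [0.14, -0.04, -0.045, 0, 0, 0], [0.18, -0.05, -0.045, 0, 0, 0], [0.22, -0.06, -0.045, 0, 0, 0], [0.26, -0.07, -0.045, 0, 0, 0], [0.3, -0.08, -0.045, 0, 0, 0]],
  ],
)

```text
time_s: 10.13
position: [0.5179, -0.0253, 0.2973]
tcp_rot: [[0.071, 0.997, -0.005], [0.997, -0.071, 0.001], [0.001, -0.005, -1.0]]
force: [-0.5, 0.3, 0.2]
opening: 0.997
grasp_force: 0.0
```

play_rows(
  motion=[
    [[0.04, 0, 0, 0, 0, 0], [0.08, 0, 0, 0, 0, 0], [0.12, 0, 0, 0, 0, 0], [0.16, 0, 0, 0, 0, 0], [0.2, 0, 0, 0, 0, 0], [0.23, 0, 0, 0, 0, 0], [0.25, 0, 0, 0, 0, 0], [0.25, 0, 0, 0, 0, 0]],
  ],
)

```text
time_s: 10.8
position: [0.5361, 0.2258, 0.2969]
tcp_rot: [[0.066, 0.998, -0.004], [0.998, -0.066, 0.001], [0.001, -0.004, -1.0]]
force: [-0.1, -0.4, -0.6]
opening: 0.999
grasp_force: 0.0
```

```bash
python3 - <<'E'
from h import *
st(); d=snap("wrist"); look("wrist",["jar_a"])
for o in finder.outline_of("wrist","jar_a")[:2]:
    ys,xs=np.where(o["pixels"]); h=d["frame"][o["pixels"]]; 
    m=o["pixels"]&(d["frame"].min(2)>170); Y,X=np.where(m); print(o["confidence"],xs.min(),xs.max(),ys.min(),ys.max(),"white",len(X),back(d,[[X.mean(),Y.mean()]],0.197).round(3))
print(row([0.538,0.315,0.166],yawR(86)))
E
```

```text
t 10.8 p [0.5361 0.2258 0.2969] R [[0.066, 0.998, -0.004], [0.998, -0.066, 0.001], [0.001, -0.004, -1.0]] F [-0.1 -0.4 -0.6] op 0.0869 gf 0.0 q [12. 23. 84.  0. 72. 16.]
wrist jar_a [(0.77, [0.54, 0.322, 0.196]), (0.74, [0.502, 0.016, 0.072])]
0.87 282 324 357 393 white 0 [[nan nan nan]]
0.75 266 351 64 154 white 5834 [[0.537 0.321 0.197]]
[0.0938, -0.0046, 0.1316, -0.21, 0.11, -0.02]<stdin>:5: RuntimeWarning: Mean of empty slice.
  ret = ret.dtype.type(ret / rcount)
```

play_rows(
  motion=[
    [[0.04, -0.004, 0, 0, 0, 0], [0.08, -0.004, 0, 0, 0, 0], [0.096, -0.004, 0.01, 0, 0, 0], [0.096, -0.004, 0.045, 0, 0, 0], [0.096, -0.004, 0.08, 0, 0, 0], [0.096, -0.004, 0.115, 0, 0, 0], [0.096, -0.004, 0.13, 0, 0, 0], [0.096, -0.004, 0.13, 0, 0, 0]],
  ],
)

```text
time_s: 11.62
position: [0.537, 0.3149, 0.164]
tcp_rot: [[0.072, 0.997, -0.011], [0.997, -0.072, -0.005], [-0.006, -0.011, -1.0]]
force: [-0.0, -0.1, 0.8]
opening: 1.004
grasp_force: 0.0
```

play_rows(
  motion=[
    [[0, 0, 0, 0, 0, 0], [0, 0, 0, 0, 0, 0], [0, 0, 0, 0, 0, 0], [0, 0, 0, 0, 0, 0], [0, 0, 0, 0, 0, 0], [0, 0, 0, 0, 0, 0]],
  ],
  fingers=0.04,
)

```text
time_s: 12.12
position: [0.5397, 0.3182, 0.1706]
tcp_rot: [[0.07, 0.998, -0.0], [0.998, -0.07, 0.0], [0.0, -0.0, -1.0]]
force: [-1.6, -0.9, 6.7]
opening: 0.638
grasp_force: 30.3
```

play_rows(
  motion=[
    [[0, 0, -0.01, 0, 0, 0], [0, 0, -0.05, 0, 0, 0], [0, 0, -0.09, 0, 0, 0], [0, 0, -0.13, 0, 0, 0], [-0.03, 0, -0.15, 0, 0, 0], [-0.07, 0, -0.15, 0, 0, 0], [-0.11, 0, -0.15, 0, 0, 0], [-0.15, 0, -0.15, 0, 0, 0]],
  ],
)

```text
time_s: 12.78
position: [0.5295, 0.1673, 0.321]
tcp_rot: [[0.069, 0.998, 0.003], [0.998, -0.069, -0.0], [-0.0, 0.003, -1.0]]
force: [0.4, -1.1, -2.0]
opening: 0.632
grasp_force: 29.9
```

play_rows(
  motion=[
    [[-0.04, 0, 0, 0, 0, 0], [-0.08, 0, 0, 0, 0, 0], [-0.12, 0, 0, 0, 0, 0], [-0.16, 0, 0, 0, 0, 0], [-0.2, 0.01, 0, 0, 0, 0], [-0.24, 0.02, 0, 0, 0, 0], [-0.28, 0.03, 0, 0, 0, 0], [-0.32, 0.04, 0, 0, 0, 0]],
  ],
)

```text
time_s: 13.45
position: [0.547, -0.1557, 0.3204]
tcp_rot: [[0.071, 0.998, 0.001], [0.998, -0.071, -0.001], [-0.001, 0.001, -1.0]]
force: [0.5, -0.2, -1.9]
opening: 0.635
grasp_force: 29.9
```

play_rows(
  motion=[
    [[-0.04, 0.01, 0, 0, 0, 0], [-0.08, 0.02, 0, 0, 0, 0], [-0.12, 0.03, 0, 0, 0, 0], [-0.16, 0.04, 0, 0, 0, 0], [-0.2, 0.05, 0, 0, 0, 0], [-0.23, 0.06, 0, 0, 0, 0], [-0.25, 0.06, 0, 0, 0, 0], [-0.25, 0.06, 0, 0, 0, 0]],
  ],
)

```text
time_s: 14.12
position: [0.5885, -0.4129, 0.3189]
tcp_rot: [[0.075, 0.997, 0.0], [0.997, -0.075, -0.004], [-0.004, 0.0, -1.0]]
force: [-0.8, -0.3, -2.3]
opening: 0.635
grasp_force: 29.9
```

```bash
python3 - <<'E'
from h import *
st(); d=snap("wrist","w4"); look("wrist",["jar_a"])
print(row([0.571,-0.398,0.122],yawR(86)))
E
```

```text
t 14.12 p [ 0.5885 -0.4129  0.3189] R [[0.075, 0.997, 0.0], [0.997, -0.075, -0.004], [-0.004, 0.0, -1.0]] F [-0.8 -0.3 -2.3] op 0.0553 gf 29.9 q [-44.  34.  61.  -0.  84. -40.]
wrist jar_a [(0.74, [0.589, -0.391, 0.345]), (0.72, [0.582, -0.325, 0.148])]
[0.0084, -0.0184, 0.1972, -0.03, -0.05, -0.13]
```

View pics/w4.png

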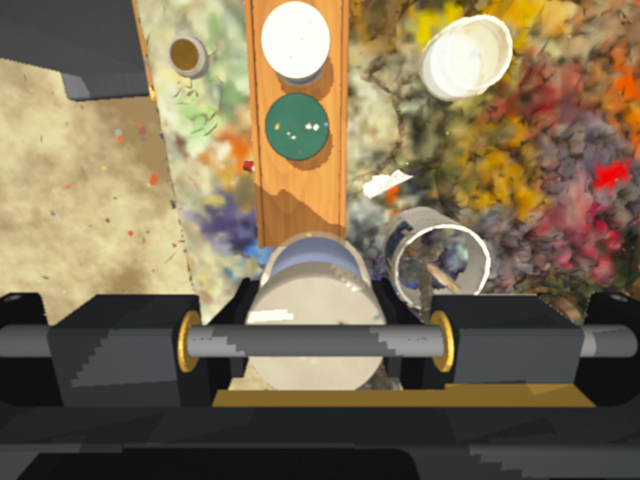

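Jar_c's cap is at (296,42) and the green cap at (297,127), both between the lips (252 to 347). A pot with brushes stands at (440,265) and could come near the gripper, so I'll check the clearance.

```bash
python3 - <<'E'
from h import *
d=snap("wrist")
print(back(d,[[297,127],[296,42]],0.144).round(3).tolist())
print("shelf",back(d,[[252,127],[347,127],[258,246],[345,246]],0.083).round(3).tolist())
for z in (.08,.12,.16): print("can",z,back(d,[[390,270],[440,230],[489,265]],z).round(3).tolist())
E
python3 -c "
import cv2;a=cv2.imread('pics/s3.png');cv2.imwrite('pics/s3c.png',cv2.resize(a[220:480,220:540],None,fx=2,fy=2))"
```

```text
[[0.578, -0.321, 0.144], [0.583, -0.255, 0.144]]
shelf [[0.529, -0.317, 0.083], [0.627, -0.324, 0.083], [0.519, -0.447, 0.083], [0.619, -0.454, 0.083]]
can 0.08 [[0.671, -0.488, 0.08], [0.728, -0.443, 0.08], [0.787, -0.49, 0.08]]
can 0.12 [[0.663, -0.472, 0.12], [0.714, -0.431, 0.12], [0.767, -0.473, 0.12]]
can 0.16 [[0.655, -0.455, 0.16], [0.7, -0.419, 0.16], [0.747, -0.457, 0.16]]
```

View pics/s3c.png

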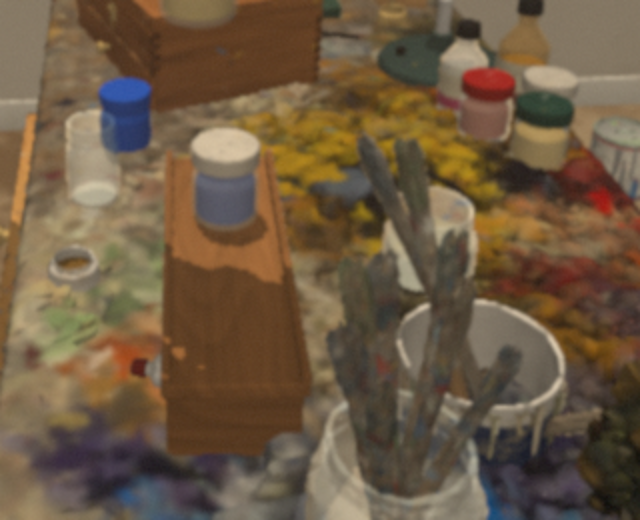

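play_rows(
  motion=[
    [[0.018, -0.017, 0.02, 0, 0, 0], [0.018, -0.017, 0.06, 0, 0, 0], [0.018, -0.017, 0.1, 0, 0, 0], [0.018, -0.017, 0.14, 0, 0, 0], [0.018, -0.017, 0.17, 0, 0, 0], [0.018, -0.017, 0.187, 0, 0, 0], [0.018, -0.017, 0.194, 0, 0, 0], [0.018, -0.017, 0.194, 0, 0, 0]],
  ],
)

```text
time_s: 14.93
position: [0.5727, -0.3852, 0.1238]
tcp_rot: [[0.068, 0.998, -0.004], [0.998, -0.068, 0.004], [0.004, -0.004, -1.0]]
force: [0.7, 5.3, -5.4]
opening: 0.631
grasp_force: 29.9
```

play_rows(
  motion=[
    [[0, 0, 0.002, 0, 0, 0], [0, 0, 0.004, 0, 0, 0], [0, 0, 0.005, 0, 0, 0], [0, 0, 0.005, 0, 0, 0], [0, 0, 0.005, 0, 0, 0]],
  ],
)

```text
time_s: 15.35
position: [0.5739, -0.3857, 0.1223]
tcp_rot: [[0.068, 0.998, -0.0], [0.998, -0.068, 0.002], [0.002, -0.0, -1.0]]
force: [-0.2, 7.0, -1.7]
opening: 0.627
grasp_force: 29.9
```

An unexpected sideways force of 7 N has appeared. I'll look before going on.

```bash
python3 - <<'E'
from h import *
st(); d=snap("side"); a=d["frame"][150:480,200:600,::-1]; cv2.imwrite("pics/s5.png",cv2.resize(a,None,fx=1.8,fy=1.8)); look("side",["jar_a"])
s=bot.read_state(); print(s["moment"])
E
```

```text
t 15.35 p [ 0.5739 -0.3857  0.1223] R [[0.068, 0.998, -0.0], [0.998, -0.068, 0.002], [0.002, -0.0, -1.0]] F [-0.2  7.  -1.7] op 0.0546 gf 29.9 q [-43.  43.  77.   0.  60. -39.]
side jar_a [(0.76, [0.507, -0.011, 0.069]), (0.74, [0.572, -0.4, 0.129]), (0.61, [0.573, -0.325, 0.142]), (0.61, [0.528, 0.176, 0.112])]
[ 0.46114447 -0.02762207  0.58434645]
```

View pics/s5.png

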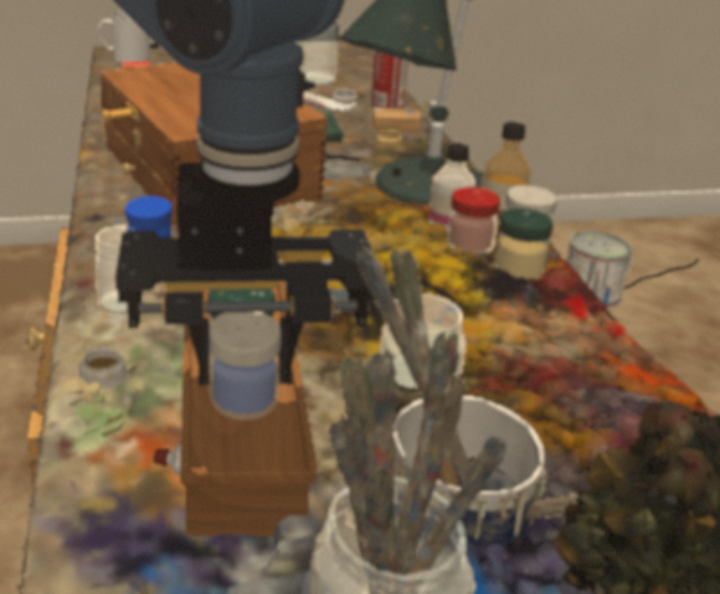

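A brush handle touches the +x end of the gripper body. I'll turn the gripper about the jar's axis, away from the brushes.

play_rows(
  motion=[
    [[0, 0, -0.006, 0, 0, -6], [0, 0, -0.006, 0, 0, -12], [0, 0, -0.006, 0, 0, -18], [0, 0, -0.006, 0, 0, -24], [0, 0, -0.006, 0, 0, -24], [0, 0, -0.006, 0, 0, -24]],
  ],
)

```text
time_s: 15.95
position: [0.5745, -0.389, 0.1288]
tcp_rot: [[-0.339, 0.941, 0.003], [0.941, 0.339, -0.003], [-0.004, 0.002, -1.0]]
force: [0.4, -0.0, -0.8]
opening: 0.631
grasp_force: 29.9
```

play_rows(
  motion=[
    [[0, 0, 0.004, 0, 0, 0], [0, 0, 0.007, 0, 0, 0], [0, 0, 0.009, 0, 0, 0], [0, 0, 0.01, 0, 0, 0], [0, 0, 0.01, 0, 0, 0], [0, 0, 0.01, 0, 0, 0]],
  ],
)

```text
time_s: 16.45
position: [0.5735, -0.3881, 0.1177]
tcp_rot: [[-0.341, 0.94, -0.0], [0.94, 0.341, -0.0], [-0.0, -0.0, -1.0]]
force: [-1.3, 1.1, 5.2]
opening: 0.633
grasp_force: 30.0
```

play_rows(
  motion=[
    [[0, 0, 0, 0, 0, 0], [0, 0, 0, 0, 0, 0], [0, 0, 0, 0, 0, 0], [0, 0, 0, 0, 0, 0], [0, 0, -0.02, 0, 0, 0], [0, 0, -0.06, 0, 0, 0], [0, 0, -0.1, 0, 0, 0], [0, 0, -0.14, 0, 0, 0]],
  ],
  fingers=0.087,
)

```text
time_s: 17.12
position: [0.5732, -0.3877, 0.2571]
tcp_rot: [[-0.341, 0.94, -0.001], [0.94, 0.341, 0.001], [0.002, -0.001, -1.0]]
force: [0.8, -0.3, 0.2]
opening: 0.992
grasp_force: 0.0
```

```bash
python3 - <<'E'
from h import *
st(); d=snap("side"); look("side",["jar_a","clear_jar","oil_cup"])
d=snap("wrist"); look("wrist",["jar_a"])
for o in finder.outline_of("side","jar_a"):
    ys,xs=np.where(o["pixels"]); print(round(o["confidence"],2),xs.min(),xs.max(),ys.min(),ys.max())
E
```

```text
t 17.12 p [ 0.5732 -0.3877  0.2571] R [[-0.341, 0.94, -0.001], [0.94, 0.341, 0.001], [0.002, -0.001, -1.0]] F [ 0.8 -0.3  0.2] op 0.0863 gf 0.0 q [-43.  35.  70.   0.  75. -63.]
side jar_a [(0.76, [0.577, -0.33, 0.142]), (0.7, [0.508, -0.015, 0.058]), (0.69, [0.578, -0.268, 0.144]), (0.68, [0.571, -0.404, 0.125])]
side clear_jar [(0.95, [0.463, -0.129, 0.055]), (0.48, [0.57, -0.402, 0.125]), (0.24, [0.564, -0.434, 0.068]), (0.24, [0.454, -0.248, 0.014])]
side oil_cup [(0.88, [0.453, -0.247, 0.012])]
wrist jar_a [(0.69, [0.58, -0.264, 0.138]), (0.55, [0.572, -0.381, 0.145]), (0.55, [0.579, -0.324, 0.149])]
0.96 315 352 304 333
0.68 315 354 325 385
0.68 269 295 259 295
0.57 315 349 284 307
```

All three stand in a row: y about -0.262, -0.326 and -0.388, on the shelf's centre line. Now the lid tab.

play_rows(
  motion=[
    [[0.02, 0, -0.03, 0, 0, 6], [0.06, -0.01, -0.06, 0, 0, 13], [0.1, -0.01, -0.08, 0, 0, 20], [0.14, -0.015, -0.08, 0, 0, 27], [0.18, -0.017, -0.08, 0, 0, 34], [0.22, -0.017, -0.08, 0, 0, 41], [0.26, -0.017, -0.08, 0, 0, 48], [0.3, -0.017, -0.08, 0, 0, 55]],
  ],
)

```text
time_s: 18.13
position: [0.4543, -0.1126, 0.3348]
tcp_rot: [[0.58, 0.815, -0.003], [0.815, -0.58, 0.002], [-0.0, -0.004, -1.0]]
force: [0.8, 0.0, 0.6]
opening: 0.998
grasp_force: 0.0
```

```bash
python3 - <<'E'
from h import *
st(); print(row([0.41,0.17,0.30],yawR(18)))
print(bot.read_state()["joint_positions"])
E
```

```text
t 18.13 p [ 0.4543 -0.1126  0.3348] R [[0.58, 0.815, -0.003], [0.815, -0.58, 0.002], [-0.0, -0.004, -1.0]] F [0.8 0.  0.6] op 0.0869 gf 0.0 q [-28.  11.  96.   0.  73.   8.]
[0.2045, -0.1998, 0.0356, -0.21, 0.08, 36.56]
[-2.76450642e+01  1.14679584e+01  9.61248843e+01  1.63401515e-02
  7.26239464e+01  7.78934392e+00]
```

Move, turning; then pitch 45 degrees in free space.

play_rows(
  motion=[
    [[0.205, -0.2, 0.03, 0, 0, 36.5], [0.205, -0.2, 0.03, 0, 0, 36.5], [0.205, -0.2, 0.03, 0, 0, 36.5], [0.205, -0.2, 0.03, 0, 0, 36.5], [0.205, -0.2, 0.03, 0, 0, 36.5], [0.205, -0.2, 0.03, 0, 0, 36.5], [0.205, -0.2, 0.03, 0, 0, 36.5], [0.205, -0.2, 0.03, 0, 0, 36.5]],
  ],
)

```text
time_s: 18.8
position: [0.4077, 0.171, 0.3046]
tcp_rot: [[0.948, 0.318, -0.005], [0.318, -0.948, 0.001], [-0.004, -0.002, -1.0]]
force: [0.1, -0.1, 0.2]
opening: 1.001
grasp_force: 0.0
```

play_rows(
  motion=[
    [[0, 0, 0, 0, 30, 0], [0, 0, 0, 0, 30, 0], [0, 0, 0, 0, 30, 0], [0, 0, 0, 0, 30, 0], [0, 0, 0, 0, 30, 0]],
  ],
)

```text
time_s: 19.22
position: [0.4037, 0.1678, 0.3024]
tcp_rot: [[0.825, 0.317, 0.468], [0.274, -0.949, 0.159], [0.494, -0.002, -0.869]]
force: [-1.0, -0.3, -1.1]
opening: 1.001
grasp_force: 0.0
```

```bash
python3 - <<'E'
from h import *
s=bot.read_state(); st(); print(np.round(s["joint_positions"],2))
d=snap("wrist","w6"); look("wrist",["lid_pull","sketch_box"])
for o in finder.outline_of("wrist","lid_pull")[:1]:
    ys,xs=np.where(o["pixels"]); print(xs.min(),xs.max(),ys.min(),ys.max(),xs.mean(),ys.mean(),len(xs))
E
```

```text
t 19.22 p [0.4037 0.1678 0.3024] R [[0.825, 0.317, 0.468], [0.274, -0.949, 0.159], [0.494, -0.002, -0.869]] F [-1.  -0.3 -1.1] op 0.0871 gf 0.0 q [  2.   1. 122.  16.  29.  61.]
[  2.33   0.69 122.31  16.49  29.4   61.49]
wrist lid_pull [(0.63, [0.472, 0.205, 0.114])]
wrist sketch_box [(0.73, [0.569, 0.241, 0.126])]
278 320 222 264 298.7660069848661 239.54831199068684 859
```

View pics/w6.png

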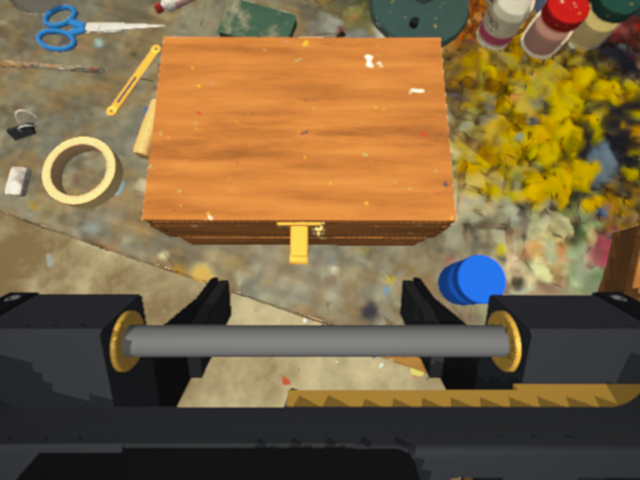

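The tab runs from (300,226) to (299,262), centred on the lid's front edge (144,219) to (456,219), and the jars are gone from the lid. I'll fit a quick kinematic model to choose the pitch.

```bash
cat > kin.py <<'E'
import numpy as np
from scipy.optimize import least_squares
from scipy.spatial.transform import Rotation as Ro
E=lambda ax,a: Ro.from_euler(ax,a,degrees=True).as_matrix()
def fk(q,p):
    a0,d,z0,L2,a3,L3,Lt=p
    A=E('z',q[0]); B=A@E('y',q[1]); C=B@E('y',q[2]); D=C@E('z',q[3])@E('y',q[4])
    return A@[a0,d,z0]+B@[0,0,L2]+C@[a3,0,L3]+D@[0,0,Lt], D@E('z',q[5])
def fit(data):
    f=lambda p: np.concatenate([(fk(q,p)[0]-x)/w for q,x,w in data])
    return least_squares(f,[0.,.1,.2,.4,0,.4,.25]).x
E
python3 - <<'E'
from h import *; from kin import *
D=[([-73.768,30.224,82.088,0,67.689,-10.227],[.278,-.559,.24],1),([-27.645,11.468,96.125,.016,72.624,7.789],[.4543,-.1126,.3348],1),
([2.33,.69,122.31,16.49,29.4,61.49],[.4037,.1678,.3024],1),
([-50,17,72,0,91,40],[.4499,-.3612,.4414],4),([3,4,87,0,89,92],[.4288,.1309,.4495],4),([-39,27,75,0,78,-35],[.5572,-.3062,.3185],4),([-44,34,61,0,84,-40],[.5885,-.4129,.3189],4),([12,23,84,0,72,16],[.5361,.2258,.2969],4),([-43,43,77,0,60,-39],[.5739,-.3857,.1223],4)]
p=fit(D); print(p.round(4)); 
for q,x,w in D[:3]: print((fk(q,p)[0]-x).round(4))
print((fk(D[2][0],p)[1]).round(2).tolist())
R0=fk(D[2][0],p)[1].T@np.array(bot.read_state()["tcp_rot"]); print(R0.round(2).tolist())
d=snap("wrist")
Bc=back(d,[[144,219],[456,219],[163,38],[443,38]],.128)[:,:2]; print(Bc.round(3).tolist()); v=Bc[0]-Bc[1]; v2=Bc[2]-Bc[3]
for u in(v,v2): print(np.linalg.norm(u),np.degrees(np.arctan2(-u[0],u[1])))
tab=back(d,[[300,226],[299,262]],.117); print(tab.round(3).tolist())
yw=np.radians(18); u=np.array([np.cos(yw),np.sin(yw)])
g=np.array([.4695,.2045]); hinge=np.r_[g+.244*u,.106]
lo=np.array([-176,-43,12.5,-82,.5,-163]); hi=np.array([176,126,139.9,262,151,163])
for a0 in (30,45,60,75,90):
    out=[]; q=np.array(D[2][0],float)
    for th in (0,20,40,60):
        t=np.radians(th); rel=-.244*np.array([np.cos(t),-np.sin(t)])+.009*np.array([np.sin(t),np.cos(t)])
        pos=hinge+np.r_[rel[0]*u,rel[1]]; al=a0+th
        R=yawR(18)@Ro.from_euler('y',90-al,degrees=True).as_matrix()
        s=least_squares(lambda q:np.r_[(fk(q,p)[0]-pos)*10,(fk(q,p)[1]@R0-R).ravel()],np.clip(q,lo+.1,hi-.1),bounds=(lo,hi)); q=s.x; out.append((th,round(s.cost,4),q.round(0).astype(int).tolist()))
    print(a0,out)
E
```

```text
[0.0046 0.1109 0.2749 0.5848 0.1152 0.388  0.2866]
[ 0.0002  0.0003 -0.0002]
[ 0.0001 -0.0001 -0.0004]
[ 0.     -0.0004  0.0002]
[[-0.32, 0.82, 0.47], [0.95, 0.27, 0.16], [0.0, 0.49, -0.87]]
[[0.0, -1.0, -0.0], [1.0, 0.0, 0.01], [-0.01, -0.0, 1.0]]
[[0.447, 0.366], [0.549, 0.062], [0.655, 0.437], [0.759, 0.127]]
0.3198553082496909 18.459748662193586
0.326693979122761 18.445216077422444
[[0.494, 0.213, 0.117], [0.457, 0.201, 0.117]]
30 [(0, np.float64(0.0162), [8, 51, 140, 173, 66, -93]), (20, np.float64(0.0), [7, 23, 127, 143, 11, -62]), (40, np.float64(0.0), [10, 18, 102, 4, 41, 80]), (60, np.float64(0.0), [12, 27, 73, 0, 80, 84])]
45 [(0, np.float64(0.0), [6, 42, 136, 168, 43, -89]), (20, np.float64(0.0), [9, 21, 116, 12, 19, 71]), (40, np.float64(0.0), [11, 23, 91, 1, 62, 83]), (60, np.float64(0.0), [13, 34, 62, -1, 99, 85])]
60 [(0, np.float64(0.0), [8, 33, 126, 148, 9, -67]), (20, np.float64(0.0), [10, 23, 105, 2, 42, 81]), (40, np.float64(0.0), [12, 29, 80, -1, 81, 85]), (60, np.float64(0.0), [13, 42, 51, -2, 117, 85])]
75 [(0, np.float64(0.0), [10, 31, 115, 7, 20, 76]), (20, np.float64(0.0), [12, 28, 95, -1, 62, 84]), (40, np.float64(0.0), [13, 36, 70, -2, 99, 85]), (60, np.float64(0.0), [14, 50, 42, -4, 133, 84])]
90 [(0, np.float64(0.0), [11, 33, 104, 0, 43, 83]), (20, np.float64(0.0), [12, 35, 85, -2, 81, 85]), (40, np.float64(0.0), [13, 43, 62, -3, 115, 85]), (60, np.float64(0.0), [14, 58, 34, -6, 149, 83])]
```

```bash
cat >> h.py <<'E'
YW=18.3; U=np.array([np.cos(np.radians(YW)),np.sin(np.radians(YW)),0]); Z=np.array([0,0,1.])
def pitchR(al): return yawR(YW)@Ro.from_euler('y',90-al,degrees=True).as_matrix()
E
python3 - <<'E'
from h import *
R=pitchR(75); g=np.array([.472,.206,.115])
print(row(g-.08*R[:,2],R)); print(R.round(3).tolist())
E
```

```text
[-0.0147, -0.0168, 0.1235, -0.05, -14.98, 0.14]
[[0.917, 0.314, 0.246], [0.303, -0.949, 0.081], [0.259, 0.0, -0.966]]
```

play_rows(
  motion=[
    [[-0.015, -0.017, 0.03, 0, -7, 0], [-0.015, -0.017, 0.07, 0, -15, 0], [-0.015, -0.017, 0.1, 0, -15, 0], [-0.015, -0.017, 0.123, 0, -15, 0], [-0.015, -0.017, 0.123, 0, -15, 0], [-0.015, -0.017, 0.123, 0, -15, 0]],
  ],
)

```text
time_s: 19.97
position: [0.451, 0.1997, 0.1912]
tcp_rot: [[0.917, 0.317, 0.242], [0.306, -0.948, 0.081], [0.255, -0.0, -0.967]]
force: [0.1, -0.1, 0.2]
opening: 1.003
grasp_force: 0.0
```

```bash
python3 - <<'E'
from h import *
st(); d=snap("wrist"); look("wrist",["lid_pull"])
R=pitchR(75); g=np.array([.472,.206,.115]); print(row(g,R))
hsv=cv2.cvtColor(d["frame"],cv2.COLOR_RGB2HSV)
for o in finder.outline_of("wrist","lid_pull")[:1]:
    ys,xs=np.where(o["pixels"]); print(xs.min(),xs.max(),ys.min(),ys.max())
    for y in range(ys.min(),ys.max()+1,5): X=xs[ys==y]; print(y,X.min(),X.max(),end="; ")
    lo=ys.max()-12; m=(ys>lo); e=[[xs[m].mean(),ys.max()]]; b=back(d,e,.115); print("\nend",b.round(4))
print("grip proj",proj(d,[g]),"tcp axis proj",proj(d,[bot.read_state()["position"]+R[:,2]*.08]))
cv2.imwrite("pics/w7.png",d["frame"][:,:,::-1])
E
```

```text
t 19.97 p [0.451  0.1997 0.1912] R [[0.917, 0.317, 0.242], [0.306, -0.948, 0.081], [0.255, -0.0, -0.967]] F [ 0.1 -0.1  0.2] op 0.0872 gf 0.0 q [  9.  20. 114.   4.  31.  77.]
wrist lid_pull [(0.63, [0.468, 0.205, 0.115])]
[0.0013, 0.0007, 0.0812, -0.04, -0.01, 0.16]
279 346 227 291
227 280 330; 232 284 342; 237 300 325; 242 300 324; 247 300 324; 252 300 325; 257 300 325; 262 300 325; 267 300 325; 272 299 325; 277 299 325; 282 299 326; 287 299 326; 
end [[0.4463 0.2004 0.115 ]]
grip proj [[316.37370585 252.81386644]] tcp axis proj [[315.52419258 255.30339617]]
```

View pics/w7.png

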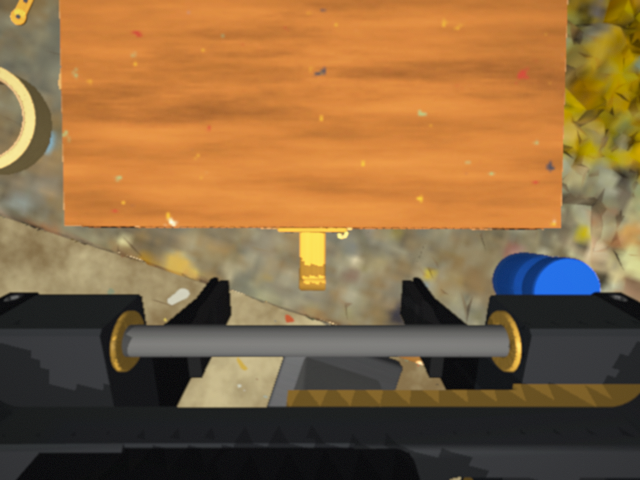

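The tab spans rows 232 to 290 at column 312. My planned grip point projects to (316,253), so I'll shift it about 5 mm outward and 2 mm left.

play_rows(
  motion=[
    [[-0.004, -0.002, 0.02, 0, 0, 0], [-0.004, -0.002, 0.045, 0, 0, 0], [-0.004, -0.002, 0.065, 0, 0, 0], [-0.004, -0.002, 0.08, 0, 0, 0], [-0.004, -0.002, 0.08, 0, 0, 0], [-0.004, -0.002, 0.08, 0, 0, 0]],
  ],
)

```text
time_s: 20.62
position: [0.466, 0.2067, 0.1152]
tcp_rot: [[0.916, 0.316, 0.246], [0.306, -0.949, 0.082], [0.259, 0.0, -0.966]]
force: [-1.1, -0.3, -0.0]
opening: 0.997
grasp_force: 0.0
```

play_rows(
  motion=[
    [[0, 0, 0, 0, 0, 0], [0, 0, 0, 0, 0, 0], [0, 0, 0, 0, 0, 0], [0, 0, 0, 0, 0, 0], [0, 0, 0, 0, 0, 0], [0, 0, 0, 0, 0, 0], [0, 0, 0, 0, 0, 0], [0, 0, 0, 0, 0, 0]],
  ],
  fingers=0.008,
)

```text
time_s: 21.28
position: [0.4661, 0.2068, 0.1142]
tcp_rot: [[0.916, 0.317, 0.245], [0.306, -0.949, 0.082], [0.259, -0.0, -0.966]]
force: [-0.1, 0.1, 0.0]
opening: 0.478
grasp_force: 0.0
```

```bash
cat > arc.py <<'E'
from h import *
import sys
# rows to swing on by steps about the hinge; hinge fixed from the grasp pose
def arc(g0,R0,ths,now_th=0):
    s=bot.read_state(); p=np.array(s["position"]); Rn=np.array(s["tcp_rot"])
    # commanded pose is taken as the ideal arc pose at now_th
    ax=np.cross(Z,U)  # box y
    h=g0+.244*U-.009*Z
    def pose(t):
        A=Ro.from_rotvec(np.radians(t)*ax).as_matrix(); return h+A@(g0-h),A@R0
    pn,Rn=pose(now_th)
    for t in ths:
        P,R=pose(t); print([round(float(x),4) for x in Rn.T@(P-pn)]+[round(float(x),2) for x in Ro.from_matrix(Rn.T@R).as_rotvec(degrees=True)])
E
python3 - <<'E'
from arc import *
st(); s=bot.read_state(); g0=np.array(s["position"]); R0=np.array(s["tcp_rot"])
np.savez("g.npz",g0=g0,R0=R0)
arc(g0,R0,[1,3,6,9,12,15,18,20])
E
```

```text
t 21.28 p [0.4661 0.2068 0.1142] R [[0.916, 0.317, 0.245], [0.306, -0.949, 0.082], [0.259, -0.0, -0.966]] F [-0.1  0.1  0. ] op 0.0415 gf 0.0 q [ 10.  30. 116.   7.  19.  76.]
[0.0013, 0.0, -0.0041, 0.0, -1.0, 0.0]
[0.0041, 0.0, -0.0121, 0.01, -3.0, 0.0]
[0.0088, 0.0, -0.024, 0.02, -6.0, 0.0]
[0.0141, 0.0, -0.0356, 0.02, -9.0, 0.01]
[0.02, 0.0, -0.0469, 0.03, -12.0, 0.01]
[0.0265, 0.0, -0.058, 0.04, -15.0, 0.01]
[0.0336, 0.0, -0.0686, 0.05, -18.0, 0.01]
[0.0386, 0.0, -0.0755, 0.05, -20.0, 0.01]
```

play_rows(
  motion=[
    [[0, 0, 0, 0, 0, 0], [0, 0, 0, 0, 0, 0], [0, 0, 0, 0, 0, 0], [0, 0, 0, 0, 0, 0], [0, 0, 0, 0, 0, 0], [0, 0, 0, 0, 0, 0], [0, 0, 0, 0, 0, 0]],
  ],
)

```text
time_s: 21.87
position: [0.466, 0.207, 0.1141]
tcp_rot: [[0.916, 0.317, 0.245], [0.306, -0.949, 0.082], [0.259, -0.0, -0.966]]
force: [-0.2, 4.0, -1.8]
opening: 0.205
grasp_force: 30.0
```

Gripped at 17.8 mm, which matches the tab. Swinging the lid up along the arc.

play_rows(
  motion=[
    [[0.001, 0, -0.004, 0, -1, 0], [0.004, 0, -0.012, 0, -3, 0], [0.009, 0, -0.024, 0, -6, 0], [0.014, 0, -0.036, 0, -9, 0], [0.02, 0, -0.047, 0, -12, 0], [0.0265, 0, -0.058, 0, -15, 0], [0.0335, 0, -0.0685, 0, -18, 0], [0.0385, 0, -0.0755, 0, -20, 0]],
  ],
)

```text
time_s: 22.53
position: [0.4828, 0.2125, 0.1979]
tcp_rot: [[0.945, 0.316, -0.085], [0.315, -0.949, -0.028], [-0.09, -0.0, -0.996]]
force: [-0.6, 1.1, -2.9]
opening: 0.2
grasp_force: 30.0
```

```bash
cat > chk.py <<'E'
from arc import *
f=np.load("g.npz"); st(); s=bot.read_state(); p=np.array(s["position"]); h=f["g0"]+.244*U-.009*Z
v=p-h; print("angle by pos",round(np.degrees(np.arctan2(v[2],-v@U)-np.arctan2(.009,.244)),2),"radius",round(np.hypot(v[2],v@U),4),"tool pitch",round(np.degrees(np.arctan2(-s["tcp_rot"][2][2],np.array(s["tcp_rot"])[:,2]@U)),2))
arc(f["g0"],f["R0"],eval(sys.argv[2]),float(sys.argv[1]))
E
python3 chk.py 20 "[22,25,28,31,34,37,39,40]"
```

```text
t 22.53 p [0.4828 0.2125 0.1979] R [[0.945, 0.316, -0.085], [0.315, -0.949, -0.028], [-0.09, -0.0, -0.996]] F [-0.6  1.1 -2.9] op 0.0174 gf 30.0 q [12. 28. 95. -1. 62. 84.]
angle by pos 20.15 radius 0.2446 tool pitch 95.16
[0.0026, 0.0, -0.0081, 0.01, -2.0, 0.0]
[0.0071, 0.0, -0.0201, 0.01, -5.0, 0.0]
[0.0123, 0.0, -0.0318, 0.02, -8.0, 0.01]
[0.018, 0.0, -0.0432, 0.03, -11.0, 0.01]
[0.0243, 0.0, -0.0543, 0.04, -14.0, 0.01]
[0.0312, 0.0, -0.0651, 0.05, -17.0, 0.01]
[0.0361, 0.0, -0.0721, 0.05, -19.0, 0.01]
[0.0386, 0.0, -0.0755, 0.05, -20.0, 0.01]
```

Going well, forces are small. The next two 20-degree arcs use the same numbers.

play_rows(
  motion=[
    [[0.0025, 0, -0.008, 0, -2, 0], [0.007, 0, -0.02, 0, -5, 0], [0.0125, 0, -0.032, 0, -8, 0], [0.018, 0, -0.043, 0, -11, 0], [0.0245, 0, -0.0545, 0, -14, 0], [0.031, 0, -0.065, 0, -17, 0], [0.036, 0, -0.072, 0, -19, 0], [0.0385, 0, -0.0755, 0, -20, 0]],
  ],
)

```text
time_s: 23.2
position: [0.5249, 0.2264, 0.2694]
tcp_rot: [[0.858, 0.316, -0.406], [0.286, -0.949, -0.135], [-0.428, -0.0, -0.904]]
force: [-3.2, 0.0, 0.8]
opening: 0.205
grasp_force: 30.0
```

```bash
python3 chk.py 40 "[42,45,48,51,54,57,59,60]"
```

```text
t 23.2 p [0.5249 0.2264 0.2694] R [[0.858, 0.316, -0.406], [0.286, -0.949, -0.135], [-0.428, -0.0, -0.904]] F [-3.2  0.   0.8] op 0.0178 gf 30.0 q [13. 36. 71. -2. 99. 85.]
angle by pos 39.94 radius 0.2451 tool pitch 115.31
[0.0026, 0.0, -0.0081, 0.01, -2.0, 0.0]
[0.0071, 0.0, -0.0201, 0.01, -5.0, 0.0]
[0.0123, 0.0, -0.0318, 0.02, -8.0, 0.01]
[0.018, 0.0, -0.0432, 0.03, -11.0, 0.01]
[0.0243, 0.0, -0.0543, 0.04, -14.0, 0.01]
[0.0312, 0.0, -0.0651, 0.05, -17.0, 0.01]
[0.0361, 0.0, -0.0721, 0.05, -19.0, 0.01]
[0.0386, 0.0, -0.0755, 0.05, -20.0, 0.01]
```

play_rows(
  motion=[
    [[0.0025, 0, -0.008, 0, -2, 0], [0.007, 0, -0.02, 0, -5, 0], [0.0125, 0, -0.032, 0, -8, 0], [0.018, 0, -0.043, 0, -11, 0], [0.0245, 0, -0.0545, 0, -14, 0], [0.031, 0, -0.065, 0, -17, 0], [0.036, 0, -0.072, 0, -19, 0], [0.0385, 0, -0.0755, 0, -20, 0]],
  ],
)

```text
time_s: 23.87
position: [0.5885, 0.2473, 0.3222]
tcp_rot: [[0.666, 0.316, -0.675], [0.222, -0.949, -0.225], [-0.712, 0.0, -0.702]]
force: [-2.7, -1.9, 4.0]
opening: 0.199
grasp_force: 30.0
```

play_rows(
  motion=[
    [[0, 0, 0, 0, 0, 0], [0, 0, 0, 0, 0, 0], [0, 0, 0, 0, 0, 0], [0, 0, 0, 0, 0, 0], [0, 0, 0, 0, 0, 0], [0, 0, 0, 0, 0, 0]],
  ],
)

```text
time_s: 24.37
position: [0.5882, 0.2472, 0.322]
tcp_rot: [[0.67, 0.316, -0.672], [0.223, -0.949, -0.224], [-0.709, 0.001, -0.706]]
force: [-3.7, -1.7, 5.1]
opening: 0.201
grasp_force: 30.0
```

```bash
python3 chk.py 60 "[60]"; python3 - <<'E'
from h import *
d=snap("side"); cv2.imwrite("pics/s8.png",d["frame"][:,:,::-1]); look("side",["jar_a","clear_jar","oil_cup"])
print(np.round(bot.read_state()["qvel"],2))
E
```

```text
t 24.37 p [0.5882 0.2472 0.322 ] R [[0.67, 0.316, -0.672], [0.223, -0.949, -0.224], [-0.709, 0.001, -0.706]] F [-3.7 -1.7  5.1] op 0.0175 gf 30.0 q [ 14.  50.  43.  -4. 133.  84.]
angle by pos 59.87 radius 0.2456 tool pitch 135.12
[0.0, 0.0, 0.0, 0.0, 0.0, 0.0]
side jar_a [(0.76, [0.576, -0.331, 0.142]), (0.64, [0.58, -0.27, 0.144]), (0.63, [0.509, -0.015, 0.06])]
side clear_jar [(0.78, [0.468, -0.128, 0.056]), (0.19, [0.66, 0.221, 0.214])]
side oil_cup [(0.92, [0.454, -0.25, 0.014])]
[ 0.01 -0.05  0.    0.09 -0.01  0.04]
```

View pics/s8.png

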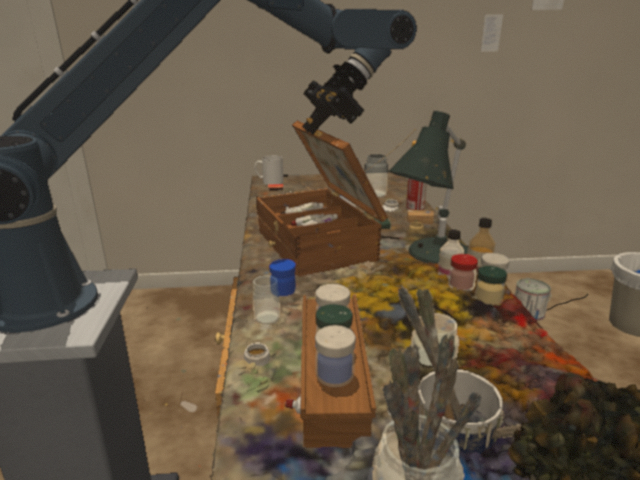

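The lid (about (340,170)) is held open at roughly 60 degrees by the tab (310,125). The three jars stand in a row at (333,295), (333,318) and (335,355), and the clear jar and oil cup have not moved. Handing in.

```bash
python3 -c "
from rig import bot
print(bot.hand_in())"
```

```text
the job is handed in; nothing more can be done
None
```

I handed the job in at about 24 s, though no verdict came back: the three jars stand upright in one row on the shelf with gaps under 10 mm, and the arm is holding the lid still by its tab at about 60 degrees. The clear jar and oil cup were not moved; the gripper did briefly press on a brush in the pot beside the shelf (about 7 N) while I set the last jar down.

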